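# Fit the scouring drum into the machine's splined chuck

### The job

Fit the wide drum to the scouring machine: first press the mushroom-shaped stop key fully down and let it up (drive off), then the square chuck-release key likewise, never the small round start key. Then take the straight-sided wide drum from the rack, turn it until its splines mesh with the chuck, slide it fully home against the sprung ejector and finish still holding it pressed home, without letting go. Leave the other two bobbins standing in the rack.

Things in the scene. Friction and masses are not known exactly. Their poses are not given: they have to be found in the camera images.
- wide_drum: the drum to fit: loose, about 0.34 kg, upright in one hole of the rack. Straight brown abrasive cylinder 60 mm across, 5 to 45 mm above the origin. Origin on the axis at the underside of its steel collar (48 mm across), which rests on the rack top and later on the chuck mouth; z up. Its four splines and the flats of its square hub face its +x, -x, +y and -y; it fits in any quarter turn
- wide_drum_hub (a point): middle of the square steel hub on top of the wide drum, for gripping: 28 x 28 mm, 32 mm high, 48 to 80 mm above the drum's origin (this point: 64 mm); a flat washer and the drum's top lie right below it
- wide_drum_tip (a point): lower end of the drum's shank, 32 mm below the drum's origin. The shank is a cross of four splines, each 8 mm wide, 28 mm across the tips, on a core 18 mm thick; the last 4 mm narrow to a V as lead-in
- chuck_mouth (a point): centre of the open mouth of the steel chuck (54 mm across, 38 mm tall), 100 mm above the bench; z up. Four splineways along its +x, -x, +y, -y, 10.5 mm wide, 31 mm across the ends (1.25 mm play each side of a spline). With the drum home its collar lies on the mouth and its origin on this point. A dust hood stands behind, 56 mm from the axis, to 15 mm above the mouth
- spindle (a joint): turn of the chuck about its upright axis in rad, positive anticlockwise from above, -0.8 to 0.8 rad; starts anywhere in -0.7 to 0.7 and is held by a brake that slips only above about 0.25 N m. chuck_mouth turns with it
- ejector (a joint): sprung ejector pin in the bottom of the chuck, in m: 0 up (pin top 20 mm below the mouth), grows as pushed down; about 0.012 with the drum home (end stop 0.0135). The spring takes about 4 N to start and 12 N with the drum home, and lifts a released drum some 11 mm
- stop_key_top (a point): centre of the top of the stop key: mushroom-shaped, 33 mm across, the one nearest the chuck in the row of three keys along the front of the machine's top (45 mm between keys); top 86.5 mm above the bench; pressed straight down
- stop_key (a joint): travel of the stop key in m, 0 up, 0.005 fully down, springs back; about 2 N to start and 5 N fully down
- chuck_key_top (a point): centre of the top of the square chuck-release key, 22 x 22 mm, the middle one of the three; top 78.5 mm above the bench; z up, pressed straight down
- chuck_key (a joint): travel of the square chuck-release key in m, like the stop key
- start_key_top (a point): centre of the top of the start key: small round key 18 mm across in a 29 mm steel collar, the one farthest from the chuck; top 74.5 mm above the bench. Not to be pressed
- start_key (a joint): travel of the start key in m, like the stop key; must stay up
- scourer: the machine: grey housing 200 mm (its x, front at -x) x 270 mm (its y), top 62 mm above the bench, fixed; origin under its centre on the bench. The chuck axis is at x +10, y -70 mm and the row of keys at x -55, y +12, +57 and +102 mm in its frame; battery pack at its back
- brush_main: an obstacle, fixed: glue brush standing on the sole block at the right of the machine, its handle rising to 330 mm above the bench; origin low on the brush, about 100 mm above the bench; the handle leans from there by some 90 mm towards the machine (+y)
- rack: beech block 240 mm (its x) x 76 mm, 45 mm high, fixed, with three holes 35 mm across in a row along its x, 80 mm apart (one in the middle); origin under its centre on the bench. A bobbin stands in each, in any order and turned anyhow, collar on the rack top
- cone: bystander: brown abrasive cone, 60 mm across below and 36 mm across on top; hub and shank like the wide drum's; origin under its collar; to be left in the rack
- slim_drum: bystander: slim brown abrasive cylinder 40 mm across; hub and shank like the wide drum's; origin under its collar; to be left in the rack
There are look-alikes about, which are no part of the job. What is shaped like the wide_drum but orange, purple or yellow is not meant.

How it is judged:
By the outcome, as a careful person would: the job done as asked, in the order asked, and still so for the second after the job is handed in, while the arm keeps its last pose, push and grip.
It also fails if it takes over 61 s, if anything falls off the work surface, if the arm or the gripper's body presses on something with over 40 N, if the wrist force passes 120 N, or if a joint passes its speed limit or range.

### The arm

A 7-joint arm with a two-finger parallel gripper is mounted at the origin on a cart in front of the work surface, level with it; the furniture and walls round the work are solid. World frame = base frame: x ahead of the robot, y to its left, z up, the work surface at z = 0. Lengths are in m, angles in rad, forces in N, time in s.
With the tool pointing down it reaches from about 0.425 to 0.875 m from the base axis. Payload 4.7 kg.
Tool frame: the origin (TCP) lies on the centre line of the jaws, within the pads' length; the fingertips stand 17 mm ahead of it and the grasp point (between the pads) lies 2 mm behind it; z points along the fingers, y is the line along which they close (so a half turn about z gives the same grasp; the last joint's range is limited). The gripper opens to 85 mm and grips with 20 to 120 N. Pads are 22 mm wide; open, the fingers measure 114 mm over their backs; the gripper's body (76 mm by 85 mm) begins 54 mm behind the grasp point. The pads swing forward as they close: fully open they stand 13 mm farther back than shut.
Start: joints at [-1.208, 0.321, -0.07, 1.45, 0.023, 1.371, -0.057], TCP at [0.222, 0.611, 0.248] pointing down, gripper open.
Joint ranges: [-2.86, 2.86], [-0.3, 2.09], [-1.38, 1.24], [0.06, 2.45], [-1.56, 4.7], [0.09, 2.05], [-2.69, 2.69]. Speed limits (rad/s): [2.57, 2.57, 3.14, 3.14, 3.14, 3.14, 3.14].

### API

Orientations are given as a 3x3 rotation matrix whose columns are the frame's x, y, z axes.
In Python, from rig import arm gives the robot as it stands. The module is installed in compiled form; this text tells all that it offers.
- The arm moves only by the tool send_rows, never from a script. Its argument "motion" is a list of rows, each an object of numbers: "x", "y", "z": the shift along the world's x, y, z normalised to -1 to 1, where 1 is 0.04 m; "wx", "wy", "wz": the turn, a rotation vector about the world's x, y, z normalised to -1 to 1, where 1 is 4 degrees; "claw": the closure, from 0 (fully open) to 1 (shut). In form: [{"x": .., "y": .., "z": .., "wx": .., "wy": .., "wz": .., "claw": ..}, ...]. A call has exactly 5 rows; each row shifts and turns the commanded pose from where the row before left it; what a row does not reach is not made up. A row lasts 1/8 s, in which the tool goes at most 62.5 mm and 10.7 degrees, less where a joint would pass 70% of its speed; a pose out of reach is approached as far as the arm can. A call with a number of a shift or a turn outside -1 to 1 is refused whole. A call with a gripper value outside its range is refused whole. The fingers move at their own pace and stop on an object; "newtons" is the grip in N (left out, the last holds). Time passes only in rows, so rows that do not move let the fingers close, or fill a call up. It gives the time, the measured TCP pose, the force, the opening and the grip force at its end, in the units of the state.
- arm.get_state(): the state, without advancing time (a new reading comes with each control period).
- arm.grab_frame(name): name is "scene" or "top" or "wrist"; returns the picture (420x560x3 uint8, red, green, blue); there is no depth.
- arm.calibration(name): a dict with "fx", "fy", "cx", "cy" (pixels), "camera_from_world" (4x4, takes a point from world to camera coordinates). Camera axes: x right, y down, z forward; pixel columns grow to the right and rows downward; lengths in m; the calibration is good to about 2 mm. A picture is of the moment at which its call begins: read the wrist's pose just before it. calibration takes no time and is no camera call; for the wrist camera it gives the pose at the moment of the call.
- arm.hand_in(): hands the job in; it is judged then, once.
The state is a dict: "time": time; "joints": joint angles; "joint_velocities": joint speeds; "joint_torque": joint torques, N m; "eef_pos": TCP position; "tcp_rot": TCP orientation; "force": force on the tool from outside, world axes, zero at the start; "wrist_torque": the same for the moment, N m; "finger_gap": finger opening in m; "grasp_force": force on a finger pad.
Only numpy, scipy, OpenCV 4.12 (cv2) and the standard library are available. Lean on these libraries where they do the work, as an engineer would, in place of code of your own. Each camera call takes 0.05 s, during which the arm holds its last target. There are 200 camera calls.

## Working session

There is one attempt and no reset: what is moved stays moved. The work goes in short steps, Python scripts to look and compute and a tool call to move; the robot and the scene stay as the last step left them, time stands still between calls to the robot, and variables do not carry over. Pictures are saved under pics/ and viewed, at most 10 in all, crops included, and the job is handed in when it is done.

Besides the shell and the picture viewer there is one more tool, called by a JSON object that holds its "method" and its "body". send_rows: Moves the arm, as the interface text tells. Its arguments: {"type":"object","properties":{"motion":{"type":"array"},"newtons":{"type":"number"}},"required":["motion"]}

```bash
mkdir -p pics
cat > h.py <<'E'
from rig import arm
import numpy as np, cv2
def shot(n,f=None):
    c=arm.calibration(n); im=arm.grab_frame(n); 
    if f: cv2.imwrite('pics/'+f,im[...,::-1])
    return im,c
def ray(c,u,v):
    M=np.array(c['camera_from_world']);R=M[:3,:3];t=M[:3,3]
    return -R.T@t, R.T@np.array([(u-c['cx'])/c['fx'],(v-c['cy'])/c['fy'],1])
def onz(c,u,v,z):
    o,d=ray(c,u,v); return o+d*(z-o[2])/d[2]
def proj(c,p):
    M=np.array(c['camera_from_world']);q=M[:3,:3]@np.array(p)+M[:3,3]
    return np.array([c['fx']*q[0]/q[2]+c['cx'],c['fy']*q[1]/q[2]+c['cy']])
def st():
    s=arm.get_state();print('t',round(s['time'],2),'pos',np.round(s['eef_pos'],4),'F',np.round(s['force'],1),'gap',round(s['finger_gap'],4),'g',round(s['grasp_force'],1));return s
E
python3 - <<'E'
from h import *
s=st();print(np.round(s['tcp_rot'],3))
a,c=shot('top','top.png');b,d=shot('scene','scene.png')
for n in(c,d):print(ray(n,280,210), n['fx'])
E
```

```text
t 0.0 pos [0.222  0.6104 0.2472] F [ 0.   0.5 -0.5] gap 0.0855 g 0.0
[[-0.94   0.342 -0.001]
 [ 0.342  0.94  -0.002]
 [-0.    -0.002 -1.   ]]
(array([ 0.30112905, -0.00335827,  1.52573662]), array([ 0.16981408,  0.00200107, -0.98549935])) 495.21148070890985
(array([-0.22375378, -0.36170763,  0.91480035]), array([ 0.67592341,  0.28469515, -0.68014357])) 462.20554640550137
```

View pics/top.png

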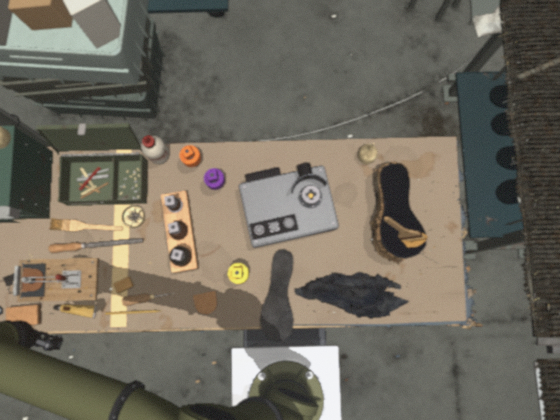

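View pics/scene.png

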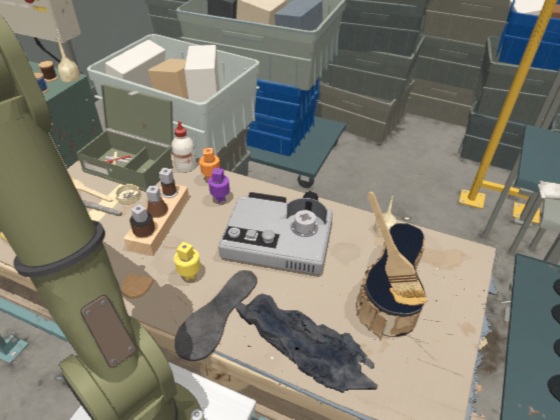

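The top view shows the rack at about (179,232), with bobbins at (172,200), (177,228) and (181,256). The machine is at (290,205), the chuck at (310,195) and the keys at about (253–290, 225). The orange (190,155), purple (214,178) and yellow (238,272) look-alikes are not meant. The candidates for the wide drum are the three rack bobbins, so I'll crop in on those.

Run:
```python
import cv2,numpy as np
t=cv2.imread('pics/top.png');s=cv2.imread('pics/scene.png')
a=cv2.resize(t[160:280,150:350],(800,480)[:2],interpolation=cv2.INTER_CUBIC)
a=cv2.resize(t[155:275,240:340],(400,480),interpolation=cv2.INTER_CUBIC)
a2=cv2.resize(t[180:280,150:210],(288,480),interpolation=cv2.INTER_CUBIC)
b=cv2.resize(s[155:255,115:200],(400,480),interpolation=cv2.INTER_CUBIC)
b=b[:,:]
cv2.imwrite('pics/c1.png',np.hstack([a2,cv2.resize(s[160:255,118:195],(389,480),interpolation=cv2.INTER_CUBIC)]))
cv2.imwrite('pics/c2.png',np.hstack([a,cv2.resize(s[185:265,215:335],(400,267),interpolation=cv2.INTER_CUBIC).__class__(0) if 0 else cv2.copyMakeBorder(cv2.resize(s[185:270,215:335],(400,283),interpolation=cv2.INTER_CUBIC),0,197,0,0,0)]))
```

```text
(no output)
```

View pics/c1.png

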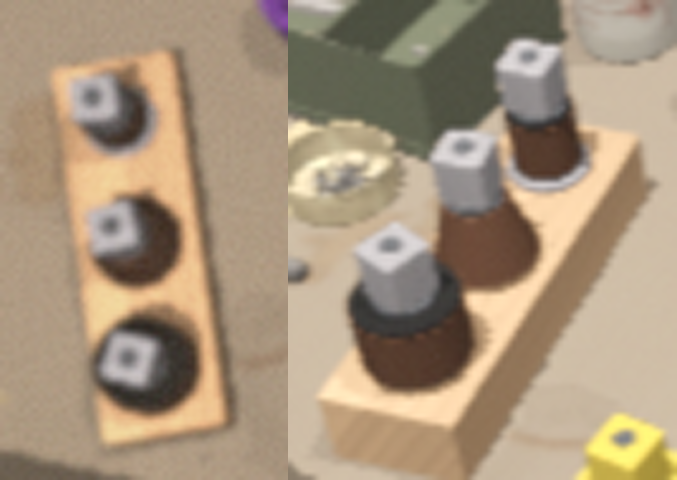

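View pics/c2.png

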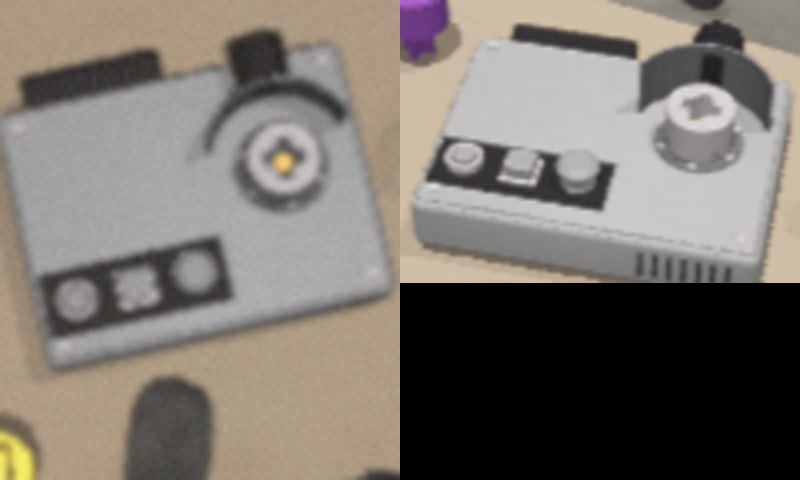

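The crops show that the wide drum is the nearest of the three, straight-sided with a dark washer; its hub top is at top-view pixel (177,254.6). The middle bobbin is the cone and the far one is the slim drum. The stop key (mushroom) is at (289,222.5), the square key at (274,227), the start key at (259,230) and the chuck at (311,194.5).

Run:
```python
from h import *
c=arm.calibration('top');
m=np.array([[10,-70],[-55,12],[-55,57],[-55,102]])/1000.
px=[(311.2,194.5,.1),(289,222.5,.0865),(274.25,227,.0785),(259.2,229.7,.0745)]
w=np.array([onz(c,*p)[:2] for p in px]);print(np.round(w,4))
def fit(a,b):
    am,bm=a.mean(0),b.mean(0);U,S,V=np.linalg.svd((a-am).T@(b-bm));R=V.T@U.T
    return R,bm-R@am
R,t=fit(m,w);print('yaw',np.degrees(np.arctan2(R[1,0],R[0,0])),t);print(np.round(m@R.T+t,4), np.round((m@R.T+t-w)*1000,1))
for p in[(176.9,254.6),(173.2,227.2),(169.4,200.4)]:print('hub',np.round(onz(c,*p,.125),4))
```

```text
[[ 0.5907 -0.0931]
 [ 0.5112 -0.026 ]
 [ 0.5001  0.0177]
 [ 0.4937  0.0624]]
yaw 11.500925755605333 [ 0.56692009 -0.02674096]
[[ 0.5907 -0.0933]
 [ 0.5106 -0.0259]
 [ 0.5017  0.0181]
 [ 0.4927  0.0622]] [[ 0.  -0.2]
 [-0.6  0. ]
 [ 1.6  0.4]
 [-1.  -0.2]]
hub [0.4217 0.2944 0.125 ]
hub [0.5002 0.3058 0.125 ]
hub [0.5785 0.3177 0.125 ]
```

{"method": "send_rows", "body": {"motion": [{"x": 0.5, "y": -0.8, "z": 0.3}, {"x": 0.6, "y": -1}, {"x": 0.6, "y": -1}, {"x": 0.6, "y": -1}, {"x": 0.6, "y": -1}]}}

```text
schema error: expected keys x, y, z, wx, wy, wz, claw
```

{"method": "send_rows", "body": {"motion": [{"x": 0.5, "y": -1}, {"x": 0.4, "y": -0.8}, {"x": 0.3, "y": -0.7}, {"x": 0.2, "y": -0.5}, {}]}}

```text
schema error: expected keys x, y, z, wx, wy, wz, claw
```

Run:
```python
from h import *
st();a,c=shot('wrist','w1.png');print(ray(c,280,210),c['fx'])
for p in [(.4217,.2944,.125),(.5002,.3058,.125)]:print(proj(c,p))
```

```text
t 0.1 pos [0.222  0.6104 0.2473] F [-1.   0.3 -0.1] gap 0.0855 g 0.0
(array([0.14740514, 0.63801757, 0.37372015]), array([ 0.28456839, -0.08773629, -0.95484223])) 297.79290544476027
[ 81.90495294 449.90931985]
[122.8756028  489.24211581]
```

View pics/w1.png

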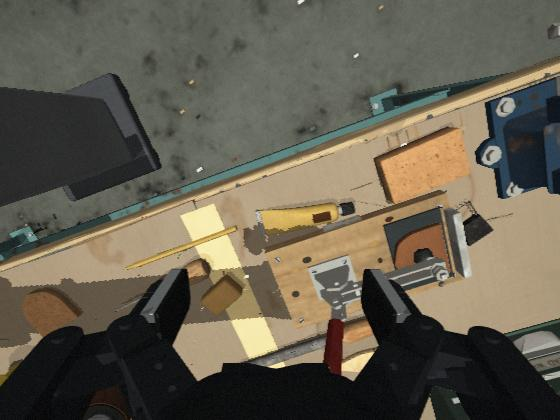

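The wrist view shows the fingers in its lower half, with nothing useful in sight yet. The moves were refused because every row needs all the keys, so I'll resend them in full.

{"method": "send_rows", "body": {"motion": [{"x": 0.5, "y": -0.8, "z": 0.3, "wx": 0, "wy": 0, "wz": 0, "claw": 0}, {"x": 0.6, "y": -1, "z": 0, "wx": 0, "wy": 0, "wz": 0, "claw": 0}, {"x": 0.6, "y": -1, "z": 0, "wx": 0, "wy": 0, "wz": 0, "claw": 0}, {"x": 0.6, "y": -1, "z": 0, "wx": 0, "wy": 0, "wz": 0, "claw": 0}, {"x": 0.6, "y": -1, "z": 0, "wx": 0, "wy": 0, "wz": 0, "claw": 0}]}}

```text
time: 0.78
eef_pos: [0.3388, 0.4173, 0.2601]
tcp_rot: [[-0.94, 0.342, -0.0], [0.342, 0.94, -0.0], [0.0, -0.0, -1.0]]
force: [0.3, 0.9, -0.4]
finger_gap: 0.0855
grasp_force: 0.0
```

{"method": "send_rows", "body": {"motion": [{"x": 0.6, "y": -1, "z": 0, "wx": 0, "wy": 0, "wz": 0, "claw": 0}, {"x": 0.6, "y": -0.9, "z": 0, "wx": 0, "wy": 0, "wz": 0, "claw": 0}, {"x": 0.5, "y": -0.7, "z": 0, "wx": 0, "wy": 0, "wz": 0, "claw": 0}, {"x": 0.4, "y": -0.5, "z": 0, "wx": 0, "wy": 0, "wz": 0, "claw": 0}, {"x": 0, "y": 0, "z": 0, "wx": 0, "wy": 0, "wz": 0, "claw": 0}]}}

```text
time: 1.4
eef_pos: [0.4234, 0.2928, 0.2602]
tcp_rot: [[-0.938, 0.346, 0.0], [0.346, 0.938, -0.0], [-0.0, -0.0, -1.0]]
force: [-0.7, 0.0, 0.1]
finger_gap: 0.0855
grasp_force: 0.0
```

Run:
```python
from h import *
s=st();print(np.round(s['joints'],2));a,c=shot('wrist','w1.png')
for p in [(.4217,.2944,.125),(.5002,.3058,.125)]:print(proj(c,p))
```

```text
t 1.4 pos [0.4234 0.2928 0.2602] F [-0.7  0.   0.1] gap 0.0855 g 0.0
[-0.83  0.02  0.18  1.77 -0.    1.35  0.56]
[275.90585917 205.736967  ]
[314.14675314 273.41397583]
```

View pics/w1.png

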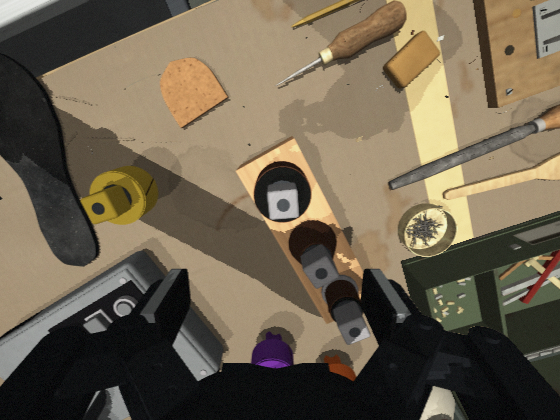

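The wide drum's hub top is at about (283,205), with its bore as a dark dot. I'll measure the centre and flats.

Run:
```python
from h import *
im=cv2.imread('pics/w1.png');c=arm.calibration('wrist')
g=cv2.cvtColor(im,cv2.COLOR_BGR2GRAY);hsv=cv2.cvtColor(im,cv2.COLOR_BGR2HSV)
x0,y0=258,172
r=g[y0:y0+60,x0:x0+52]; sat=hsv[y0:y0+60,x0:x0+52,1]
for th in(110,135,160):
    m=((r>th)&(sat<50)).astype(np.uint8);m=cv2.morphologyEx(m,cv2.MORPH_OPEN,np.ones((3,3)))
    k=max(cv2.findContours(m,0,2)[0],key=cv2.contourArea)
    q=cv2.boxPoints(cv2.minAreaRect(k))+[x0,y0]
    w=np.array([onz(c,*p,.125)[:2] for p in q]);e=np.diff(w,axis=0)
    print(th,cv2.contourArea(k),np.round(q),'ctr',w.mean(0).round(4),'len',np.linalg.norm(e,axis=1).round(4),'yaw',np.degrees(np.arctan2(e[:,1],e[:,0])).round(1))
print(r[::3,::3])
```

```text
110 773.0 [[267. 191.]
 [296. 188.]
 [299. 217.]
 [270. 220.]] ctr [0.4213 0.3028] len [0.0268 0.0269 0.0276] yaw [  75.8  -13.2 -104. ]
135 744.5 [[267. 191.]
 [296. 189.]
 [298. 217.]
 [270. 219.]] ctr [0.4211 0.3025] len [0.0259 0.0267 0.0267] yaw [  74.8  -14.2 -105. ]
160 696.5 [[267. 191.]
 [295. 189.]
 [297. 216.]
 [270. 219.]] ctr [0.421  0.3024] len [0.0252 0.0259 0.026 ] yaw [  74.4  -14.6 -105.4]
[[208  25  62  25  24  26  30  24  30  31  29  31  25  29  59 122 195 197]
 [137  63  28  29  24  28  25  29  23  29  21  22  28  26  22  59 194 195]
 [ 51  26  32  27  29  28  22  23  26  27  21  24  25  25  24  25  89 193]
 [ 33  28  28  26  24  21  29  73  75  75  54  27  26  28  23  24  39 194]
 [ 27  26  28  27  48  75  72  73  74  78  75  79  73  20  25  24  27 123]
 [ 29  27  26  47  78  73  77  78  76  79  81  82  76  14  21  21  25  46]
 [ 24  27  27  54  77  82  94 104 134 159 172 184 177  62  19  25  30  26]
 [ 23  24  31 105 187 198 194 191 194 196 199 191 193 107  21  30  28  35]
 [ 30  29  27 109 198 196 197 193 194 191 197 189 191 117  19  26  27  30]
 [ 29  28  21  95 199 192 194 177  88 111 190 190 189 128  24  26  30  36]
 [ 24  28  30  63 189 195 186  86  88  84 105 190 188 132  28  32  28  74]
 [ 29  27  27  36 184 192 167  84  87  86  92 187 184 145  28  29  29 196]
 [ 49  28  30  33 178 193 190  85  88  84 115 190 191 156  30  22  46 219]
 [141  28  28  28 175 194 193 187 119 145 193 187 188 157  26  28 212 223]
 [144 160  29  25 169 192 198 189 188 187 185 190 182 165  27 199 204 219]
 [147 144 208  33 171 193 189 191 184 182 169 160 146  75 206 215 202 209]
 [ 80 123 127 212 189  42  33  29  28  27  26  65 204 208 204 189 157  74]
 [ 79  81  79 207 209 205 198 192 207 207 198 202 214 210 149  35  41  32]
 [ 83  83  84  92 213 207 201 201 209 208 206 194 194  49  38  35  37  39]
 [ 82  83  83  79 133 209 204 198 207 208 206 102  30  26  25  26  26  25]]
```

Run:
```python
from h import *
t=arm.calibration('top');s=arm.calibration('scene');w=arm.calibration('wrist')
for p in [(.4217,.2944,.125),(.421,.3025,.125)]:print(proj(s,p),proj(t,p),proj(w,p))
print('scene',onz(s,138.2,208.3,.125))
def tri(*obs):
    A=[];b=[]
    for c,u,v in obs:
        o,d=ray(c,u,v);d/=np.linalg.norm(d);P=np.eye(3)-np.outer(d,d);A.append(P);b.append(P@o)
    return sum(np.linalg.inv(sum(A))@x for x in [sum(b)]).round(4)
T=(t,176.7,254.5);S=(s,138.2,208.3);W=(w,283,204)
print('TS',tri(T,S),'TW',tri(T,W),'SW',tri(S,W))
print('start',proj(w,(.4927,.0622,.0745)),proj(s,(.4927,.0622,.0745)),'chuck',proj(s,(.5907,-.0933,.1)),'stop',proj(s,(.5106,-.0259,.0865)))
```

```text
[139.66530342 208.13147182] [176.91284097 254.58217038] [274.52416856 207.65723712]
[136.85188727 207.4090076 ] [174.05236695 254.89897495] [282.58233396 204.0566637 ]
scene [0.41965921 0.29739258 0.125     ]
TS [0.4209 0.2964 0.1246] TW [0.4252 0.3004 0.1047] SW [0.4233 0.3021 0.1196]
start [117.19022354 309.70644551] [235.4752134  230.90902298] chuck [306.84503393 216.82885236] stop [269.81949183 233.2308067 ]
```

{"method": "send_rows", "body": {"motion": [{"x": 0.2, "y": -0.8, "z": 0, "wx": 0, "wy": 0, "wz": 0, "claw": 1}, {"x": 0.3, "y": -1, "z": 0, "wx": 0, "wy": 0, "wz": 0, "claw": 1}, {"x": 0.3, "y": -1, "z": 0, "wx": 0, "wy": 0, "wz": 0, "claw": 1}, {"x": 0.3, "y": -1, "z": 0, "wx": 0, "wy": 0, "wz": 0, "claw": 1}, {"x": 0.3, "y": -1, "z": 0, "wx": 0, "wy": 0, "wz": 0, "claw": 1}]}}

```text
time: 2.08
eef_pos: [0.4779, 0.1036, 0.2603]
tcp_rot: [[-0.941, 0.339, -0.0], [0.339, 0.941, 0.001], [0.0, 0.001, -1.0]]
force: [1.3, -0.8, 0.8]
finger_gap: 0.0001
grasp_force: 0.0
```

{"method": "send_rows", "body": {"motion": [{"x": 0.3, "y": -1, "z": -0.5, "wx": 0, "wy": 0, "wz": 0, "claw": 1}, {"x": 0.3, "y": -1, "z": -0.8, "wx": 0, "wy": 0, "wz": 0, "claw": 1}, {"x": 0.2, "y": -1, "z": -0.8, "wx": 0, "wy": 0, "wz": 0, "claw": 1}, {"x": 0, "y": -0.1, "z": -0.8, "wx": 0, "wy": 0, "wz": 0, "claw": 1}, {"x": 0, "y": 0, "z": -0.4, "wx": 0, "wy": 0, "wz": 0, "claw": 1}]}}

```text
time: 2.7
eef_pos: [0.5092, -0.02, 0.1265]
tcp_rot: [[-0.94, 0.341, -0.003], [0.341, 0.94, 0.0], [0.003, -0.001, -1.0]]
force: [0.4, -0.4, 0.1]
finger_gap: 0.0
grasp_force: 0.0
```

Run:
```python
from h import *
st();shot('scene','s2.png');
im=cv2.imread('pics/s2.png');a=cv2.resize(im[150:270,190:350],(640,480),interpolation=cv2.INTER_CUBIC)
cv2.imwrite('pics/s2c.png',a)
```

```text
t 2.7 pos [ 0.5092 -0.02    0.1265] F [ 0.4 -0.4  0.1] gap 0.0 g 0.0
```

View pics/s2c.png

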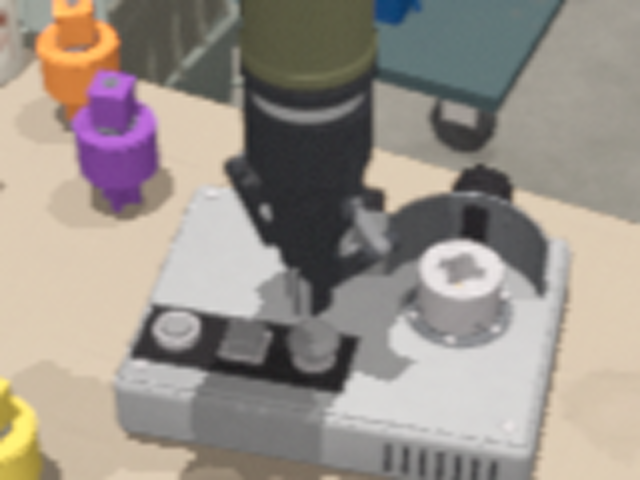

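The fingertips hang right over the mushroom stop key, at crop pixel (314,335). I'll press it in small steps.

{"method": "send_rows", "body": {"motion": [{"x": 0, "y": -0.07, "z": -0.4, "wx": 0, "wy": 0, "wz": 0, "claw": 1}, {"x": 0, "y": 0, "z": -0.1, "wx": 0, "wy": 0, "wz": 0, "claw": 1}, {"x": 0, "y": 0, "z": -0.1, "wx": 0, "wy": 0, "wz": 0, "claw": 1}, {"x": 0, "y": 0, "z": -0.08, "wx": 0, "wy": 0, "wz": 0, "claw": 1}, {"x": 0, "y": 0, "z": 0, "wx": 0, "wy": 0, "wz": 0, "claw": 1}]}}

```text
time: 3.38
eef_pos: [0.5106, -0.0236, 0.1017]
tcp_rot: [[-0.94, 0.342, 0.001], [0.342, 0.94, 0.001], [-0.001, 0.001, -1.0]]
force: [-0.4, 0.1, 5.1]
finger_gap: -0.0001
grasp_force: 1.5
```

{"method": "send_rows", "body": {"motion": [{"x": 0, "y": 0, "z": -0.05, "wx": 0, "wy": 0, "wz": 0, "claw": 1}, {"x": 0, "y": 0, "z": -0.05, "wx": 0, "wy": 0, "wz": 0, "claw": 1}, {"x": 0, "y": 0, "z": 0, "wx": 0, "wy": 0, "wz": 0, "claw": 1}, {"x": 0, "y": 0, "z": 0, "wx": 0, "wy": 0, "wz": 0, "claw": 1}, {"x": 0, "y": 0, "z": 0, "wx": 0, "wy": 0, "wz": 0, "claw": 1}]}}

```text
time: 4.0
eef_pos: [0.5107, -0.0236, 0.0985]
tcp_rot: [[-0.94, 0.342, 0.001], [0.342, 0.94, 0.001], [-0.001, 0.001, -1.0]]
force: [-3.4, 1.0, 11.9]
finger_gap: -0.0003
grasp_force: 5.8
```

{"method": "send_rows", "body": {"motion": [{"x": 0, "y": 0, "z": 0.4, "wx": 0, "wy": 0, "wz": 0, "claw": 1}, {"x": 0, "y": 0, "z": 0.5, "wx": 0, "wy": 0, "wz": 0, "claw": 1}, {"x": -0.12, "y": 0.5, "z": 0, "wx": 0, "wy": 0, "wz": 0, "claw": 1}, {"x": -0.1, "y": 0.6, "z": 0, "wx": 0, "wy": 0, "wz": 0, "claw": 1}, {"x": 0, "y": 0, "z": 0, "wx": 0, "wy": 0, "wz": 0, "claw": 1}]}}

```text
time: 4.62
eef_pos: [0.501, 0.0217, 0.1332]
tcp_rot: [[-0.941, 0.339, -0.0], [0.339, 0.941, 0.0], [0.0, 0.0, -1.0]]
force: [0.1, -0.9, -0.5]
finger_gap: 0.0
grasp_force: 0.0
```

{"method": "send_rows", "body": {"motion": [{"x": 0, "y": 0, "z": -0.4, "wx": 0, "wy": 0, "wz": 0, "claw": 1}, {"x": 0, "y": 0, "z": -0.4, "wx": 0, "wy": 0, "wz": 0, "claw": 1}, {"x": 0, "y": 0, "z": -0.1, "wx": 0, "wy": 0, "wz": 0, "claw": 1}, {"x": 0, "y": 0, "z": -0.1, "wx": 0, "wy": 0, "wz": 0, "claw": 1}, {"x": 0, "y": 0, "z": 0, "wx": 0, "wy": 0, "wz": 0, "claw": 1}]}}

```text
time: 5.25
eef_pos: [0.5013, 0.0195, 0.0932]
tcp_rot: [[-0.94, 0.342, -0.001], [0.342, 0.94, -0.0], [0.0, -0.001, -1.0]]
force: [-1.8, -0.9, 3.1]
finger_gap: -0.0001
grasp_force: 1.7
```

{"method": "send_rows", "body": {"motion": [{"x": 0, "y": 0, "z": -0.05, "wx": 0, "wy": 0, "wz": 0, "claw": 1}, {"x": 0, "y": 0, "z": -0.05, "wx": 0, "wy": 0, "wz": 0, "claw": 1}, {"x": 0, "y": 0, "z": -0.04, "wx": 0, "wy": 0, "wz": 0, "claw": 1}, {"x": 0, "y": 0, "z": 0, "wx": 0, "wy": 0, "wz": 0, "claw": 1}, {"x": 0, "y": 0, "z": 0, "wx": 0, "wy": 0, "wz": 0, "claw": 1}]}}

```text
time: 5.88
eef_pos: [0.5019, 0.0198, 0.0903]
tcp_rot: [[-0.94, 0.342, 0.0], [0.342, 0.94, 0.001], [-0.0, 0.001, -1.0]]
force: [-8.8, -2.6, 24.1]
finger_gap: -0.0002
grasp_force: 11.4
```

Both keys bottomed out and the forces agree. Next I'll lift and look at the chuck from close by, opening the claw on the way.

{"method": "send_rows", "body": {"motion": [{"x": 0, "y": 0, "z": 0.5, "wx": 0, "wy": 0, "wz": 0, "claw": 1}, {"x": 0, "y": 0, "z": 1, "wx": 0, "wy": 0, "wz": 0, "claw": 0}, {"x": 0.3, "y": -0.5, "z": 1, "wx": 0, "wy": 0, "wz": 0, "claw": 0}, {"x": 0.7, "y": -0.8, "z": 1, "wx": 0, "wy": 0, "wz": 0, "claw": 0}, {"x": 0.7, "y": -0.8, "z": 0.3, "wx": 0, "wy": 0, "wz": 0, "claw": 0}]}}

```text
time: 6.5
eef_pos: [0.572, -0.064, 0.2428]
tcp_rot: [[-0.94, 0.34, 0.007], [0.34, 0.94, 0.001], [-0.006, 0.004, -1.0]]
force: [0.7, 0.8, -0.8]
finger_gap: 0.0722
grasp_force: 0.0
```

{"method": "send_rows", "body": {"motion": [{"x": 0.5, "y": -0.6, "z": 0, "wx": 0, "wy": 0, "wz": 0, "claw": 0}, {"x": 0, "y": 0, "z": 0, "wx": 0, "wy": 0, "wz": 0, "claw": 0}, {"x": 0, "y": 0, "z": 0, "wx": 0, "wy": 0, "wz": 0, "claw": 0}, {"x": 0, "y": 0, "z": 0, "wx": 0, "wy": 0, "wz": 0, "claw": 0}, {"x": 0, "y": 0, "z": 0, "wx": 0, "wy": 0, "wz": 0, "claw": 0}]}}

```text
time: 7.12
eef_pos: [0.5892, -0.0869, 0.2396]
tcp_rot: [[-0.94, 0.34, 0.0], [0.34, 0.94, 0.001], [-0.0, 0.001, -1.0]]
force: [-0.4, 0.2, -0.3]
finger_gap: 0.0853
grasp_force: 0.0
```

Run:
```python
from h import *
st();im,c=shot('wrist','w2.png');u,v=proj(c,(.5907,-.0905,.1));print(u,v)
np.savez('w2.npz',M=c['camera_from_world'],k=[c[k] for k in('fx','fy','cx','cy')])
i=cv2.imread('pics/w2.png')
cv2.imwrite('pics/w2c.png',np.hstack([cv2.resize(i,(400,300)),cv2.resize(i[150:270,220:340],(400,400),interpolation=cv2.INTER_CUBIC)[50:350]]))
print('brush tip',onz(arm.calibration('scene'),375,198,.33))
```

```text
t 7.12 pos [ 0.5892 -0.0869  0.2396] F [-0.4  0.2 -0.3] gap 0.0853 g 0.0
271.69234456433855 209.37407673875606
brush tip [ 0.46318472 -0.26906075  0.33      ]
```

View pics/w2c.png

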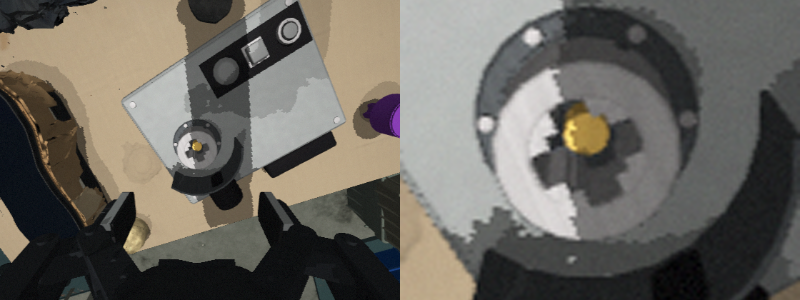

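The chuck mouth is a disc centred at about (276,210.6) in the wrist frame, with a brass ejector in the middle. The cross of splineways is tilted about -15° in the image. I'll get the slot angles from a radial profile.

Run:
```python
from h import *
z=np.load('w2.npz');c=dict(zip(('fx','fy','cx','cy'),z['k']));c['camera_from_world']=z['M']
g=cv2.cvtColor(cv2.imread('pics/w2.png'),cv2.COLOR_BGR2GRAY)
C=onz(c,276.1,210.6,.1);print(C.round(4), proj(c,C+[.027,0,0]),proj(c,C-[.027,0,0]),proj(c,C+[0,.027,0]))
A=np.arange(0,360,4)
acc=0
for r in(.0125,.0135,.0145):
    P=np.array([proj(c,C+[r*np.cos(a),r*np.sin(a),0]) for a in np.radians(A)]).astype(np.float32)
    acc=acc+cv2.remap(g,P[:,:1],P[:,1:],1)[:,0].astype(float)
acc/=3
for i in range(0,90,15):print(A[i],acc[i:i+15].round().astype(int))
# 90-deg folded
print('slots',[ (A[i],int(acc[i])) for i in range(90) if acc[i]<75])
```

```text
[ 0.5932 -0.087   0.1   ] [285.61878603 235.771664  ] [266.03043198 183.97183733] [303.50935874 201.13320833]
0 [ 66  65  66  66  67  73  98 119 122 121 120 117 118 120 120]
60 [122 121 112  81  66  67  66  65  66  66  65  65  63  61  92]
120 [113 123 124 122 120 119 121 122 121 123 114  90  74  73  74]
180 [ 77  76  65  50  50  51  71 150 193 212 213 207 175 183 202]
240 [207 208 179  94  61  60  61  62  66  69  74  81  85 102 163]
300 [205 210 207 197 159 124 120 120 116 102  78  65  65  66  66]
slots [(np.int64(0), 65), (np.int64(4), 65), (np.int64(8), 65), (np.int64(12), 65), (np.int64(16), 67), (np.int64(20), 73), (np.int64(76), 66), (np.int64(80), 67), (np.int64(84), 66), (np.int64(88), 64), (np.int64(92), 66), (np.int64(96), 65), (np.int64(100), 65), (np.int64(104), 65), (np.int64(108), 63), (np.int64(112), 61), (np.int64(168), 73), (np.int64(172), 72), (np.int64(176), 73), (np.int64(188), 64), (np.int64(192), 50), (np.int64(196), 50), (np.int64(200), 51), (np.int64(204), 70), (np.int64(256), 60), (np.int64(260), 60), (np.int64(264), 61), (np.int64(268), 62), (np.int64(272), 65), (np.int64(276), 69), (np.int64(280), 73), (np.int64(344), 65), (np.int64(348), 65), (np.int64(352), 65), (np.int64(356), 66)]
```

The mouth centre is (0.593,-0.087) in the wrist view. It sits relative to the drum as in the top view, so the wrist bias is shared. The splineways are at about +3° world and the drum flats at about -15°, so I'll grip at tool yaw 75° and later turn +18°.

{"method": "send_rows", "body": {"motion": [{"x": -0.3, "y": 0.8, "z": 0, "wx": 0, "wy": 0, "wz": 0.25, "claw": 0}, {"x": -0.4, "y": 1, "z": 0, "wx": 0, "wy": 0, "wz": 0.25, "claw": 0}, {"x": -0.4, "y": 1, "z": 0, "wx": 0, "wy": 0, "wz": 0.25, "claw": 0}, {"x": -0.4, "y": 1, "z": 0, "wx": 0, "wy": 0, "wz": 0.25, "claw": 0}, {"x": -0.4, "y": 1, "z": 0, "wx": 0, "wy": 0, "wz": 0.25, "claw": 0}]}}

```text
time: 7.8
eef_pos: [0.5126, 0.1056, 0.2398]
tcp_rot: [[-0.966, 0.257, 0.001], [0.257, 0.966, 0.001], [-0.001, 0.001, -1.0]]
force: [0.6, 0.9, 0.1]
finger_gap: 0.0851
grasp_force: 0.0
```

{"method": "send_rows", "body": {"motion": [{"x": -0.5, "y": 1, "z": 0, "wx": 0, "wy": 0, "wz": 0, "claw": 0}, {"x": -0.5, "y": 1, "z": 0, "wx": 0, "wy": 0, "wz": 0, "claw": 0}, {"x": -0.5, "y": 1, "z": 0, "wx": 0, "wy": 0, "wz": 0, "claw": 0}, {"x": -0.5, "y": 1, "z": 0, "wx": 0, "wy": 0, "wz": 0, "claw": 0}, {"x": -0.3, "y": 0.8, "z": 0, "wx": 0, "wy": 0, "wz": 0, "claw": 0}]}}

```text
time: 8.43
eef_pos: [0.4199, 0.2981, 0.2399]
tcp_rot: [[-0.967, 0.256, 0.0], [0.256, 0.967, 0.001], [-0.0, 0.001, -1.0]]
force: [-0.1, -0.1, -0.3]
finger_gap: 0.0855
grasp_force: 0.0
```

{"method": "send_rows", "body": {"motion": [{"x": 0, "y": 0, "z": -0.8, "wx": 0, "wy": 0, "wz": 0, "claw": 0}, {"x": 0, "y": 0, "z": -0.8, "wx": 0, "wy": 0, "wz": 0, "claw": 0}, {"x": 0, "y": 0, "z": -0.7, "wx": 0, "wy": 0, "wz": 0, "claw": 0}, {"x": 0, "y": 0, "z": -0.5, "wx": 0, "wy": 0, "wz": 0, "claw": 0}, {"x": 0, "y": 0, "z": -0.3, "wx": 0, "wy": 0, "wz": 0, "claw": 0}]}}

```text
time: 9.05
eef_pos: [0.4208, 0.2959, 0.1146]
tcp_rot: [[-0.966, 0.258, -0.001], [0.258, 0.966, -0.001], [0.001, -0.001, -1.0]]
force: [-0.1, 1.3, 1.0]
finger_gap: 0.0855
grasp_force: 0.0
```

{"method": "send_rows", "body": {"motion": [{"x": 0, "y": 0, "z": 0, "wx": 0, "wy": 0, "wz": 0, "claw": 0.5}, {"x": 0, "y": 0, "z": 0, "wx": 0, "wy": 0, "wz": 0, "claw": 1}, {"x": 0, "y": 0, "z": 0, "wx": 0, "wy": 0, "wz": 0, "claw": 1}, {"x": 0, "y": 0, "z": 0, "wx": 0, "wy": 0, "wz": 0, "claw": 1}, {"x": 0, "y": 0, "z": 0, "wx": 0, "wy": 0, "wz": 0, "claw": 1}], "newtons": 40}}

```text
time: 9.68
eef_pos: [0.422, 0.2969, 0.1166]
tcp_rot: [[-0.966, 0.258, 0.002], [0.258, 0.966, 0.002], [-0.001, 0.002, -1.0]]
force: [0.4, 1.9, 4.3]
finger_gap: 0.0272
grasp_force: 41.4
```

Run:
```python
from h import *
s=st();print(np.round(s['wrist_torque'],2));shot('wrist','w3.png');b,_=shot('scene')
a=cv2.resize(cv2.imread('pics/w3.png')[120:330,160:400],(400,350));cv2.imwrite('pics/w3c.png',np.hstack([a,cv2.resize(b[140:245,90:210][...,::-1],(400,350),interpolation=cv2.INTER_CUBIC)]))
```

```text
t 9.68 pos [0.422  0.2969 0.1166] F [0.4 1.9 4.3] gap 0.0272 g 41.4
[ 0.29 -0.12  0.01]
```

View pics/w3c.png

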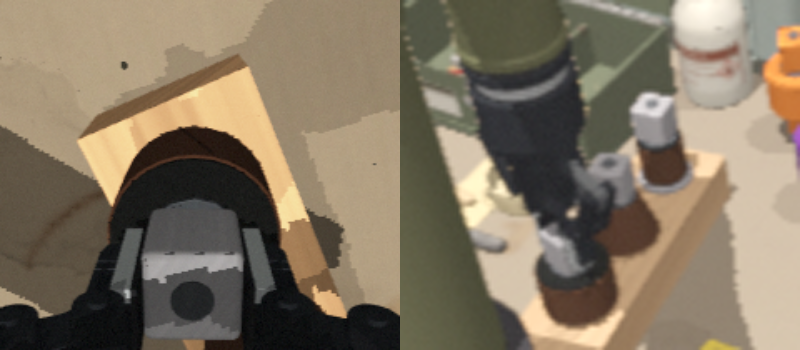

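The hub is held squarely (gap 27 mm), and the cone and slim drum are untouched. I'll check where the hub sits in the hand along tool x.

Run:
```python
from h import *
s=arm.get_state();c=arm.calibration('wrist')
P=onz(c,275.2,299.4,.125);d=P-s['eef_pos'];print(P.round(4),(np.array(s['tcp_rot']).T@d).round(4))
print('chuck in tool terms at w2', (np.array([[-.94,.34,0],[.34,.94,0],[0,0,-1]]).T@(np.array([.5932,-.087,.1])-[.5892,-.0869,.2396])).round(4))
```

```text
[0.4223 0.2972 0.125 ] [-0.0002  0.0003 -0.0085]
chuck in tool terms at w2 [-0.0038  0.0013  0.1396]
```

{"method": "send_rows", "body": {"motion": [{"x": 0, "y": 0, "z": 0.1, "wx": 0, "wy": 0, "wz": 0, "claw": 1}, {"x": 0, "y": 0, "z": 0.4, "wx": 0, "wy": 0, "wz": 0, "claw": 1}, {"x": 0, "y": 0, "z": 0.8, "wx": 0, "wy": 0, "wz": 0, "claw": 1}, {"x": 0, "y": 0, "z": 1, "wx": 0, "wy": 0, "wz": 0, "claw": 1}, {"x": 0, "y": 0, "z": 1, "wx": 0, "wy": 0, "wz": 0, "claw": 1}], "newtons": 100}}

```text
time: 10.4
eef_pos: [0.4206, 0.2946, 0.2486]
tcp_rot: [[-0.966, 0.259, -0.002], [0.259, 0.966, -0.003], [0.001, -0.003, -1.0]]
force: [0.4, -0.1, -2.8]
finger_gap: 0.0262
grasp_force: 99.8
```

Run:
```python
from h import *
c=arm.calibration('scene');print(onz(c,305.5,216.25,.1))
```

```text
[ 0.59128528 -0.08939574  0.1       ]
```

{"method": "send_rows", "body": {"motion": [{"x": 0.3, "y": -0.7, "z": 0, "wx": 0, "wy": 0, "wz": 0.5, "claw": 1}, {"x": 0.4, "y": -1, "z": 0, "wx": 0, "wy": 0, "wz": 0.5, "claw": 1}, {"x": 0.4, "y": -1, "z": 0, "wx": 0, "wy": 0, "wz": 0.5, "claw": 1}, {"x": 0.4, "y": -1, "z": 0, "wx": 0, "wy": 0, "wz": 0.5, "claw": 1}, {"x": 0.4, "y": -1, "z": 0, "wx": 0, "wy": 0, "wz": 0.5, "claw": 1}]}}

```text
time: 11.02
eef_pos: [0.4967, 0.1058, 0.2476]
tcp_rot: [[-0.996, 0.086, -0.002], [0.086, 0.996, -0.001], [0.002, -0.001, -1.0]]
force: [0.1, 0.2, -3.1]
finger_gap: 0.0264
grasp_force: 99.8
```

{"method": "send_rows", "body": {"motion": [{"x": 0.5, "y": -1, "z": 0, "wx": 0, "wy": 0, "wz": 0.5, "claw": 1}, {"x": 0.5, "y": -1, "z": 0, "wx": 0, "wy": 0, "wz": 0.5, "claw": 1}, {"x": 0.5, "y": -1, "z": 0, "wx": 0, "wy": 0, "wz": 0.5, "claw": 1}, {"x": 0.5, "y": -1, "z": 0, "wx": 0, "wy": 0, "wz": 0.5, "claw": 1}, {"x": 0.3, "y": -0.9, "z": 0, "wx": 0, "wy": 0, "wz": 0, "claw": 1}]}}

```text
time: 11.65
eef_pos: [0.5887, -0.0899, 0.2474]
tcp_rot: [[-0.999, -0.052, -0.003], [-0.052, 0.999, -0.001], [0.003, -0.0, -1.0]]
force: [0.7, 0.2, -3.0]
finger_gap: 0.026
grasp_force: 99.8
```

{"method": "send_rows", "body": {"motion": [{"x": 0, "y": 0, "z": 0, "wx": 0, "wy": 0, "wz": 0, "claw": 1}, {"x": 0, "y": 0, "z": -0.4, "wx": 0, "wy": 0, "wz": 0, "claw": 1}, {"x": 0, "y": 0, "z": -0.2, "wx": 0, "wy": 0, "wz": 0, "claw": 1}, {"x": 0, "y": 0, "z": 0, "wx": 0, "wy": 0, "wz": 0, "claw": 1}, {"x": 0, "y": 0, "z": 0, "wx": 0, "wy": 0, "wz": 0, "claw": 1}]}}

```text
time: 12.28
eef_pos: [0.5894, -0.0873, 0.2237]
tcp_rot: [[-0.999, -0.054, 0.0], [-0.054, 0.999, 0.0], [-0.0, 0.0, -1.0]]
force: [0.5, -0.5, -3.3]
finger_gap: 0.0263
grasp_force: 99.7
```

Run:
```python
from h import *
s=st();print(np.degrees(np.arctan2(s['tcp_rot'][1][1],s['tcp_rot'][0][1])),np.round(s['wrist_torque'],2))
```

```text
t 12.28 pos [ 0.5894 -0.0873  0.2237] F [ 0.5 -0.5 -3.3] gap 0.0263 g 99.7
93.07756663352137 [-0.01  0.01  0.01]
```

{"method": "send_rows", "body": {"motion": [{"x": 0.07, "y": -0.08, "z": -0.2, "wx": 0, "wy": 0, "wz": 0, "claw": 1}, {"x": 0, "y": 0, "z": -0.2, "wx": 0, "wy": 0, "wz": 0, "claw": 1}, {"x": 0, "y": 0, "z": -0.1, "wx": 0, "wy": 0, "wz": 0, "claw": 1}, {"x": 0, "y": 0, "z": -0.08, "wx": 0, "wy": 0, "wz": 0, "claw": 1}, {"x": 0, "y": 0, "z": 0, "wx": 0, "wy": 0, "wz": 0, "claw": 1}]}}

```text
time: 12.9
eef_pos: [0.5921, -0.0909, 0.2001]
tcp_rot: [[-0.999, -0.053, -0.0], [-0.053, 0.999, 0.0], [0.0, 0.0, -1.0]]
force: [0.7, 1.9, -3.4]
finger_gap: 0.0268
grasp_force: 99.8
```

Run:
```python
from h import *
s=st();print(np.round(s['wrist_torque'],2))
```

```text
t 12.9 pos [ 0.5921 -0.0909  0.2001] F [ 0.7  1.9 -3.4] gap 0.0268 g 99.8
[ 0.15  0.01 -0.02]
```

{"method": "send_rows", "body": {"motion": [{"x": 0, "y": 0.02, "z": -0.05, "wx": 0, "wy": 0, "wz": 0, "claw": 1}, {"x": 0, "y": 0, "z": -0.05, "wx": 0, "wy": 0, "wz": 0, "claw": 1}, {"x": 0, "y": 0, "z": -0.05, "wx": 0, "wy": 0, "wz": 0, "claw": 1}, {"x": 0, "y": 0, "z": 0, "wx": 0, "wy": 0, "wz": 0, "claw": 1}, {"x": 0, "y": 0, "z": 0, "wx": 0, "wy": 0, "wz": 0, "claw": 1}]}}

```text
time: 13.52
eef_pos: [0.5926, -0.0898, 0.1943]
tcp_rot: [[-0.999, -0.053, 0.001], [-0.053, 0.999, 0.001], [-0.001, 0.001, -1.0]]
force: [1.6, 2.1, -1.7]
finger_gap: 0.0261
grasp_force: 100.0
```

Run:
```python
from h import *
s=st();print(np.round(s['wrist_torque'],2))
```

```text
t 13.53 pos [ 0.5926 -0.0898  0.1943] F [ 1.6  2.1 -1.7] gap 0.0261 g 100.0
[ 0.53 -0.5   0.01]
```

It has entered about 8 mm with no axial load, so the splines mesh. Small side forces say to ease towards +x and +y.

{"method": "send_rows", "body": {"motion": [{"x": 0.015, "y": 0.02, "z": -0.05, "wx": 0, "wy": 0, "wz": 0, "claw": 1}, {"x": 0, "y": 0, "z": -0.08, "wx": 0, "wy": 0, "wz": 0, "claw": 1}, {"x": 0, "y": 0, "z": -0.08, "wx": 0, "wy": 0, "wz": 0, "claw": 1}, {"x": 0, "y": 0, "z": 0, "wx": 0, "wy": 0, "wz": 0, "claw": 1}, {"x": 0, "y": 0, "z": 0, "wx": 0, "wy": 0, "wz": 0, "claw": 1}], "newtons": 115}}

```text
time: 14.15
eef_pos: [0.5927, -0.0895, 0.1854]
tcp_rot: [[-0.999, -0.053, -0.0], [-0.053, 0.999, -0.0], [0.0, -0.0, -1.0]]
force: [1.8, 0.8, -5.3]
finger_gap: 0.0258
grasp_force: 114.3
```

Run:
```python
from h import *
s=st();print(np.round(s['wrist_torque'],2))
```

```text
t 14.15 pos [ 0.5927 -0.0895  0.1854] F [ 1.8  0.8 -5.3] gap 0.0258 g 114.3
[ 0.16 -0.67 -0.02]
```

{"method": "send_rows", "body": {"motion": [{"x": 0.02, "y": 0.01, "z": -0.08, "wx": 0, "wy": 0, "wz": 0, "claw": 1}, {"x": 0, "y": 0, "z": -0.08, "wx": 0, "wy": 0, "wz": 0, "claw": 1}, {"x": 0, "y": 0, "z": -0.08, "wx": 0, "wy": 0, "wz": 0, "claw": 1}, {"x": 0, "y": 0, "z": -0.05, "wx": 0, "wy": 0, "wz": 0, "claw": 1}, {"x": 0, "y": 0, "z": 0, "wx": 0, "wy": 0, "wz": 0, "claw": 1}]}}

```text
time: 14.78
eef_pos: [0.5936, -0.0894, 0.1751]
tcp_rot: [[-0.999, -0.052, 0.0], [-0.052, 0.999, 0.0], [-0.0, 0.0, -1.0]]
force: [-1.9, 0.3, 5.1]
finger_gap: 0.0259
grasp_force: 115.8
```

Run:
```python
from h import *
s=st();print(np.round(s['wrist_torque'],2))
```

```text
t 14.78 pos [ 0.5936 -0.0894  0.1751] F [-1.9  0.3  5.1] gap 0.0259 g 115.8
[ 0.21  0.61 -0.01]
```

{"method": "send_rows", "body": {"motion": [{"x": -0.01, "y": 0, "z": -0.05, "wx": 0, "wy": 0, "wz": 0, "claw": 1}, {"x": 0, "y": 0, "z": -0.05, "wx": 0, "wy": 0, "wz": 0, "claw": 1}, {"x": 0, "y": 0, "z": -0.03, "wx": 0, "wy": 0, "wz": 0, "claw": 1}, {"x": 0, "y": 0, "z": 0, "wx": 0, "wy": 0, "wz": 0, "claw": 1}, {"x": 0, "y": 0, "z": 0, "wx": 0, "wy": 0, "wz": 0, "claw": 1}], "newtons": 120}}

```text
time: 15.4
eef_pos: [0.5936, -0.0894, 0.1717]
tcp_rot: [[-0.999, -0.052, 0.002], [-0.052, 0.999, 0.001], [-0.002, 0.001, -1.0]]
force: [-4.3, 0.3, 13.9]
finger_gap: 0.0263
grasp_force: 118.8
```

Run:
```python
from h import *
s=st();print(np.round(s['wrist_torque'],2))
```

```text
t 15.4 pos [ 0.5936 -0.0894  0.1717] F [-4.3  0.3 13.9] gap 0.0263 g 118.8
[ 0.24  1.14 -0.06]
```

{"method": "send_rows", "body": {"motion": [{"x": -0.02, "y": 0, "z": -0.03, "wx": 0, "wy": 0, "wz": 0, "claw": 1}, {"x": 0, "y": 0, "z": -0.03, "wx": 0, "wy": 0, "wz": 0, "claw": 1}, {"x": 0, "y": 0, "z": 0, "wx": 0, "wy": 0, "wz": 0, "claw": 1}, {"x": 0, "y": 0, "z": 0, "wx": 0, "wy": 0, "wz": 0, "claw": 1}, {"x": 0, "y": 0, "z": 0, "wx": 0, "wy": 0, "wz": 0, "claw": 1}]}}

```text
time: 16.02
eef_pos: [0.5937, -0.0894, 0.1716]
tcp_rot: [[-0.999, -0.053, 0.004], [-0.053, 0.999, 0.001], [-0.004, 0.001, -1.0]]
force: [-6.6, 2.6, 24.7]
finger_gap: 0.0257
grasp_force: 120.2
```

Run:
```python
from h import *
s=st();print(np.round(s['wrist_torque'],2))
b,_=shot('scene');w,_=shot('wrist');a=cv2.resize(b[150:250,240:360],(480,400),interpolation=cv2.INTER_CUBIC)
cv2.imwrite('pics/f.png',np.hstack([a,cv2.resize(w[:, 120:440],(305,400))])[...,::-1])
```

```text
t 16.02 pos [ 0.5937 -0.0894  0.1716] F [-6.6  2.6 24.7] gap 0.0257 g 120.2
[ 0.34  1.9  -0.05]
```

View pics/f.png

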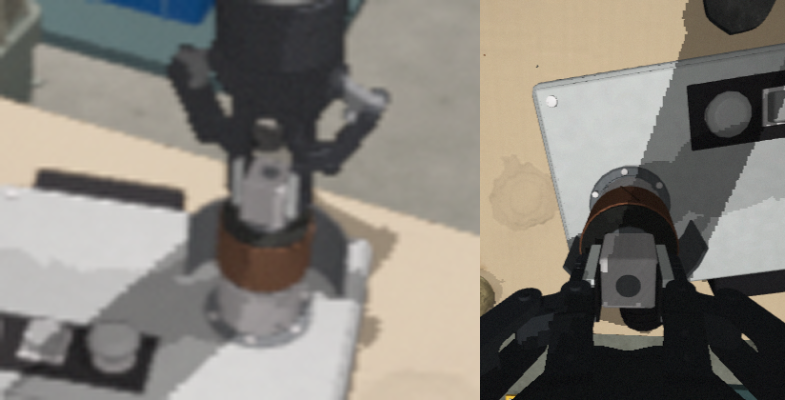

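Another 11 N moved nothing, so the drum is down on a hard stop at z 0.1716. That matches the expected home height of about 0.1705. The picture shows the collar sitting on the chuck, with the hub still gripped. I'll do one steady check and then hand in.

{"method": "send_rows", "body": {"motion": [{"x": 0, "y": 0, "z": 0, "wx": 0, "wy": 0, "wz": 0, "claw": 1}, {"x": 0, "y": 0, "z": 0, "wx": 0, "wy": 0, "wz": 0, "claw": 1}, {"x": 0, "y": 0, "z": 0, "wx": 0, "wy": 0, "wz": 0, "claw": 1}, {"x": 0, "y": 0, "z": 0, "wx": 0, "wy": 0, "wz": 0, "claw": 1}, {"x": 0, "y": 0, "z": 0, "wx": 0, "wy": 0, "wz": 0, "claw": 1}]}}

```text
time: 16.75
eef_pos: [0.5937, -0.0894, 0.1716]
tcp_rot: [[-0.999, -0.053, 0.004], [-0.053, 0.999, 0.001], [-0.004, 0.001, -1.0]]
force: [-6.3, 1.8, 23.6]
finger_gap: 0.0257
grasp_force: 120.2
```

Run:
```python
from h import *
s=st();print(arm.hand_in() if s['force'][2]>15 and s['grasp_force']>100 else 'not')
```

```text
t 16.75 pos [ 0.5937 -0.0894  0.1716] F [-6.3  1.8 23.6] gap 0.0257 g 120.2
the job is handed in; nothing more can be done
None
```

I pressed and released the stop key, then the chuck-release key, and fitted the wide drum fully home in the chuck. It was handed in at 16.75 s, still gripped and pressed down with about 24 N; the start key was never approached and the other two bobbins were left in the rack.

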